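# Test two cleaned dispensers and reject the blocked one

## Task

Test the two freshly cleaned piston dispensers by pressing each orange plunger straight down from above. The one that runs evenly is good: push its plunger fully home and leave it standing where it is. The other is blocked and pushes back harder the farther it goes: stop as soon as you feel that, do not force it down, and stand it upright in the red reject tray.

Things in the scene. Friction and masses are not known exactly. Their poses are not given: they have to be found in the camera images.
- cap_a (a point): Top centre of a dispenser's orange cap, z up. Two alike stand loose (0.24 kg): dark foot 52 mm across, 11 mm thick; white barrel with thin blue rings, 32 mm across from there to 61 mm above the underside (grip its upper half); thin rod; cap 26 mm across, 5 mm thick, its top at 84 mm with the plunger up, 66 mm at the stop (18 mm stroke). Which one is blocked is unknown: one is, one is good.
- cap_b (a point): The same point on the other dispenser, same looks and sizes. Good: the plunger takes an even 2.5 N or so to its stop and stays down. Blocked: resistance starts near 1.5 N and grows 0.9 N a mm (6 N at 5 mm down; press at least 4 mm to tell; 13 mm is already forcing it); released, it springs back up to within 2 mm.
- tray: Red open reject tray fixed to the bench, 130 x 130 mm outside, 22 mm high, walls and floor 4 mm thick; origin at the centre of its underside, z up, sides along its x and y.

How it is judged (in metres and radians):
On the way, in this order (a step that is already met when the one before it is completed fails the run):
1. the blocked dispenser's plunger has been pressed down at least 4 mm, into its rising resistance (height (world z) of cap_b below 0.08 m), for 0.02 s.
2. the blocked dispenser is over the reject tray (horizontal distance between cap_b and tray below 0.05 m), for 0.1 s.
At the end, for the whole second after the job is handed in: The good dispenser stands upright on the bench within about 45 mm of where it stood, its plunger home to within 3 mm of its stop; the blocked dispenser stands upright (within 10 degrees) on the floor of the red tray, its axis within 50 mm of the tray's centre, its plunger sprung back up (height (world z) of cap_a between 0.062 and 0.069 m and angle between cap_a's own z axis and vertical below 0.15 rad and distance of cap_a from where it was at the start of the episode below 0.05 m and horizontal distance between cap_b and tray below 0.05 m and angle between cap_b's own z axis and vertical below 0.17 rad and height (world z) of cap_b between 0.08 and 0.094 m); the robot touches nothing.
It fails at once if the blocked plunger is forced down more than 13 mm, or its dispenser is tipped over (height (world z) of cap_b below 0.071 m).
It fails at once if the good dispenser is tipped over (angle between cap_a's own z axis and vertical above 0.6 rad).
It also fails if it takes over 51 s, if anything falls off the work surface, if the arm or the gripper's body presses on something with over 40 N, if the wrist force passes 120 N, or if a joint passes its speed limit or range.

## Robot

A 6-joint arm with a two-finger parallel gripper is mounted at the origin on a cart in front of the work surface, level with it; the furniture and walls round the work are solid. World frame = base frame: x ahead of the robot, y to its left, z up, the work surface at z = 0. Lengths are in m, angles in degrees, forces in N, time in s.
With the tool pointing down it reaches from about 0.325 to 0.85 m from the base axis. Payload 15.5 kg.
Tool frame: the origin (TCP) lies at the very end of the fingers, on their centre line; the grasp point (between the pads) lies arm.grip_depth behind it (arm.grip_depth is the distance from the TCP to the grasp point, in m); z points along the fingers, y is the direction in which the jaws open and shut (so a half turn about z gives the same grasp; the last joint's range is limited). The gripper opens to 91 mm and grips with 3 to 60 N. Pads are 32 mm wide; open, the fingers measure 118 mm over their backs; the gripper's body (76 mm by 178 mm) begins 60 mm behind the grasp point.
Start: joints at [-5.472, 28.281, 77.091, -0, 74.628, -5.472], TCP at [0.625, 0, 0.214] pointing down, gripper open.
Joint ranges: [-166.48, 166.48], [-47.26, 123.95], [12.59, 153.08], [-70.14, 250.14], [6.76, 159.57], [-176.63, 176.63]. Speed limits (degrees/s): [108.29, 108.29, 147.25, 172.46, 172.46, 172.46].

## Interface

Orientations are given as a 3x3 rotation matrix whose columns are the frame's x, y, z axes.
In Python, from rig import arm gives the robot as it stands. Calls block until the motion is done:
- arm.move_to(position, orientation): joint-space move of the TCP to a pose.
- arm.move_l(position, orientation=None, feed=0.15): straight line of the TCP; orientation=None keeps the orientation; feed is the mean speed in m/s.
- arm.move_joints(angles): joint-space move.
- arm.grip(opening): finger opening in m; the grip force is fixed at half the most; returns when the fingers have stopped.
- arm.sleep(seconds).
- arm.solve_ik(position, orientation): joint angles nearest the present ones, or None.
- arm.snapshot(name): name is "scene" or "side" or "wrist"; returns the picture (480x640x3 uint8, red, green, blue); there is no depth.
- arm.get_calibration(name): a dict with "intrinsics" (3x3 intrinsics, pixels), "cam_to_world" (4x4, takes a point from camera to world coordinates). Camera axes: x right, y down, z forward; pixel columns grow to the right and rows downward; lengths in m; the calibration is good to about 2 mm. A picture is of the moment at which its call begins: read the wrist's pose just before it. get_calibration takes no time and is no camera call; for the wrist camera it gives the pose at the moment of the call.
A pose or a line that the arm cannot do raises arm.Unreachable and nothing moves.
- arm.sign_off(): hands the job in, once; it reports no verdict.
Readings, each from a call of its own:
- arm.current_t(): time.
- arm.current_joint_positions(): joint angles.
- arm.current_dq(): joint speeds.
- arm.current_tau(): joint torques, N m.
- arm.current_ee_pos(): TCP position.
- arm.current_tool_rot(): TCP orientation.
- arm.current_force(): force on the tool from outside, world axes, zero at the start.
- arm.current_torque(): the same for the moment, N m.
- arm.current_width(): finger opening in m.
Only numpy, scipy, OpenCV 4.12 (cv2) and the standard library are available. Lean on these libraries where they do the work, as an engineer would, in place of code of your own. Each camera call takes 0.05 s, during which the arm holds its last target.

## Working session

There is one attempt and no reset: what is moved stays moved. The work goes in short steps, each a Python script; the robot and the scene stay as the last script left them, time stands still between calls to the robot, and variables do not carry over. Pictures are saved under pics/ and viewed, and the job is handed in when it is done.

```bash
ls; mkdir -p pics
python3 - <<'E'
from rig import arm
import cv2
for n in ("scene","side","wrist"):
    c=arm.get_calibration(n); print(n,c["intrinsics"].tolist(),c["cam_to_world"].round(4).tolist())
    cv2.imwrite(f"pics/{n}0.png",arm.snapshot(n)[:,:,::-1])
print(arm.current_t(),arm.grip_depth,arm.current_force(),arm.current_tool_rot())
E
```

```text
pics
scene [[515.9127975134978, 0.0, 319.6842295721465], [0.0, 515.9127975134978, 233.11008255145836], [0.0, 0.0, 1.0]] [[0.7968, -0.2881, 0.5311, 0.0609], [-0.6041, -0.3683, 0.7066, -0.6651], [-0.008, -0.8839, -0.4676, 0.4832], [0.0, 0.0, 0.0, 1.0]]
side [[493.7222130862626, 0.0, 319.80493611142435], [0.0, 493.7222130862626, 241.9091543320163], [0.0, 0.0, 1.0]] [[0.9372, -0.1994, 0.2861, 0.2465], [-0.3483, -0.4938, 0.7968, -0.762], [-0.0176, -0.8464, -0.5323, 0.5388], [0.0, 0.0, 0.0, 1.0]]
wrist [[342.97736583405236, 0.0, 319.59724515843067], [0.0, 342.97736583405236, 240.371801768564], [0.0, 0.0, 1.0]] [[1.0, -0.001, -0.0012, 0.6248], [-0.0013, -0.964, -0.2659, 0.0752], [-0.0008, 0.2659, -0.964, 0.3833], [0.0, 0.0, 0.0, 1.0]]
0.15 0.0188 [0.45798682 0.06937176 0.97381566] [[ 3.38364951e-05  9.99999596e-01 -8.97735208e-04]
 [ 9.99999997e-01 -3.37723124e-05  7.15090203e-05]
 [ 7.14786728e-05 -8.97737625e-04 -9.99999594e-01]]
```

View pics/scene0.png

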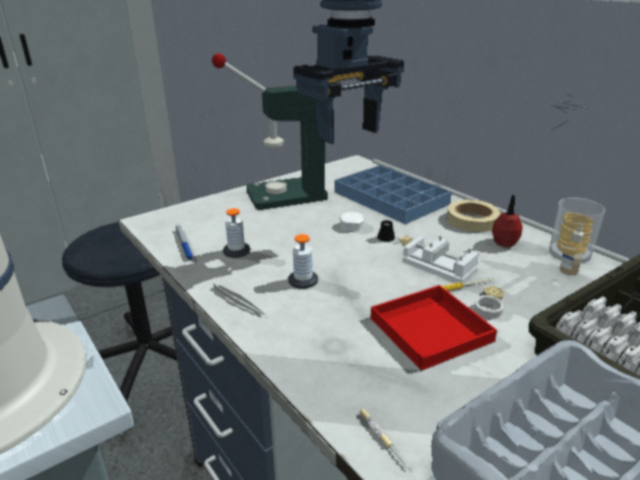

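View pics/side0.png

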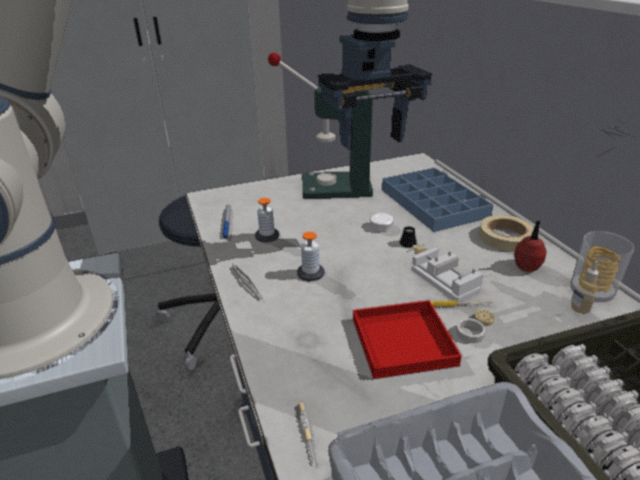

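View pics/wrist0.png

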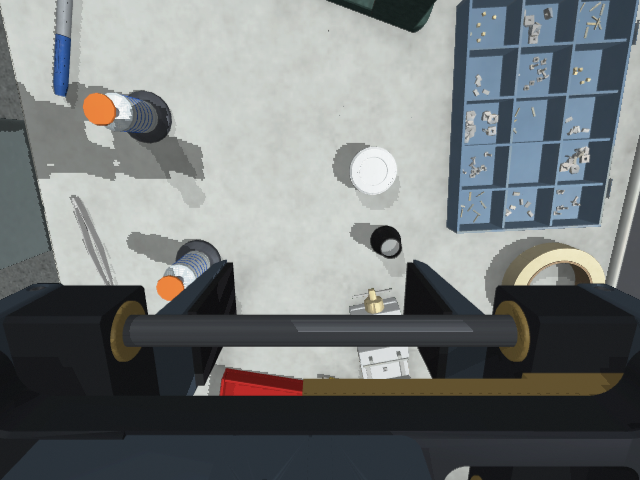

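The wrist view shows the caps near (100,109) and (170,288). In the scene view they are near (233,212) and (302,239), and in the side view near (264,202) and (310,237). The tray is visible in both fixed views. I'll enlarge crops next.

Run:
```python
import cv2,numpy as np
s=cv2.imread("pics/scene0.png");d=cv2.imread("pics/side0.png");w=cv2.imread("pics/wrist0.png")
for n,im in(("scene",s),("side",d),("wrist",w)):
    hsv=cv2.cvtColor(im,cv2.COLOR_BGR2HSV)
    m=cv2.inRange(hsv,(6,180,150),(16,255,255))
    k,l,st,c=cv2.connectedComponentsWithStats(m)
    print(n,[(c[i].round(1).tolist(),st[i].tolist()) for i in range(1,k) if st[i][4]>40])
f=lambda im,x,y:cv2.resize(im[y:y+100,x:x+133],None,fx=3,fy=3,interpolation=cv2.INTER_CUBIC)
f2=lambda im,x,y:f(im,x,y)
cv2.imwrite("pics/c1.png",np.vstack([np.hstack([f(s,365,277),f(d,340,292)]),np.hstack([f(s,200,195),f(d,230,190)])]))
```

```text
scene [([232.7, 211.6], [228, 209, 11, 6, 45]), ([301.7, 238.0], [296, 235, 13, 7, 69])]
side [([264.0, 200.8], [259, 199, 11, 5, 43]), ([309.1, 235.4], [303, 232, 13, 7, 64])]
wrist [([99.1, 108.7], [83, 93, 33, 31, 783]), ([169.5, 287.0], [157, 276, 27, 24, 456])]
```

View pics/c1.png

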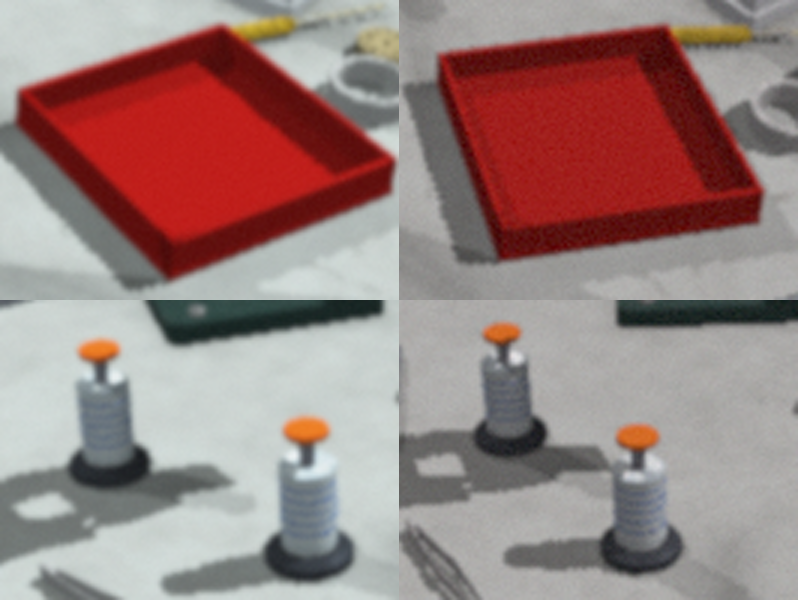

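The crops show both caps as clean ellipses. The tray's top outer corners are at (18,93), (222,26), (394,158) and (168,243) in the scene crop. In the side crop they are at (40,58), (270,28), (363,192) and (100,232).

```bash
cat > h.py <<'E'
from rig import arm
import numpy as np, cv2
def ray(n,p,z,cal=None):
    c=cal or arm.get_calibration(n);K,T=c["intrinsics"],c["cam_to_world"]
    d=T[:3,:3]@np.linalg.inv(K)@[p[0],p[1],1];o=T[:3,3]
    return o+d*(z-o[2])/d[2]
def down(a): # jaw (tool y) direction at angle a from world x
    a=np.radians(a);y=np.array([np.cos(a),np.sin(a),0]);z=np.array([0,0,-1.]);return np.c_[np.cross(y,z),y,z]
def save(n,f):
    im=arm.snapshot(n);cv2.imwrite("pics/"+f,im[:,:,::-1]);return im
E
python3 - <<'E'
from h import *
for n,ps in (("scene",[(232.9,211.5),(302,238)]),("side",[(264,200.8),(309.2,235.4)]),("wrist",[(99.1,108.7),(169.5,287)])):
    print(n,[ray(n,p,.0825).round(4).tolist() for p in ps])
for n,o,ps in (("scene",(365,277),[(18,93),(222,26),(394,158),(168,243)]),("side",(340,292),[(40,58),(270,28),(363,192),(100,232)])):
    q=np.array([ray(n,(o[0]+x/3,o[1]+y/3),.022) for x,y in ps]);print(n,q.round(4).tolist(),q.mean(0).round(4),np.linalg.norm(q-np.roll(q,1,0),axis=1).round(3))
E
```

```text
scene [[0.4429, 0.104, 0.0825], [0.483, -0.0553, 0.0825]]
side [[0.4418, 0.1086, 0.0825], [0.4819, -0.0515, 0.0825]]
wrist [[0.4431, 0.1048, 0.0825], [0.4825, -0.0534, 0.0825]]
scene [[0.5004, -0.2066, 0.022], [0.6265, -0.2287, 0.022], [0.605, -0.3525, 0.022], [0.478, -0.3283, 0.022]] [ 0.5525 -0.279   0.022 ] [0.124 0.128 0.126 0.129]
side [[0.5013, -0.2046, 0.022], [0.6283, -0.2277, 0.022], [0.6048, -0.3508, 0.022], [0.4774, -0.3283, 0.022]] [ 0.553  -0.2779  0.022 ] [0.126 0.129 0.125 0.129]
```

The views agree within about 4 mm, and the tray sides come out at 124–129 mm against the 130 mm given. The caps are at P≈(0.4428,0.1055) and Q≈(0.4824,-0.0533). I'll press Q first with closed fingers, watching the force.

```bash
cat >> h.py <<'E'
def press(xy):
    R=down(0)
    arm.move_to([*xy,.105],R); arm.move_l([*xy,.089],R,feed=.05); arm.sleep(.2)
    b=np.mean([arm.current_force()[2] for _ in range(5)]); print("base",b,arm.current_t())
    top=None;z=.088;log=[]
    while z>.0625:
        arm.move_l([*xy,z],R,feed=.02);arm.sleep(.1)
        f=arm.current_force()[2]-b; zz=arm.current_ee_pos()[2]; log.append((round(zz*1e3,2),round(f,2)))
        if top is None and f>.8: top=zz
        if top is not None and f>4.2:
            break
        z-=.001
    print(log,arm.current_t()); return log
E
python3 - <<'E'
from h import *
arm.grip(0); print(arm.current_width())
press((.4824,-.0533))
save("side","p1.png")
E
```

```text
0.0005277641056521526
base 0.27808190607757843 2.9583
[(np.float64(88.03), np.float64(-0.45)), (np.float64(86.99), np.float64(-0.66)), (np.float64(85.99), np.float64(0.39)), (np.float64(85.01), np.float64(-0.07)), (np.float64(83.98), np.float64(-0.9)), (np.float64(82.95), np.float64(-0.23)), (np.float64(81.98), np.float64(0.42)), (np.float64(80.96), np.float64(-0.13)), (np.float64(79.94), np.float64(-0.45)), (np.float64(78.97), np.float64(0.16)), (np.float64(77.96), np.float64(-0.29)), (np.float64(76.96), np.float64(-0.54)), (np.float64(75.96), np.float64(-0.24)), (np.float64(74.96), np.float64(-0.36)), (np.float64(73.97), np.float64(-0.42)), (np.float64(72.96), np.float64(-0.12)), (np.float64(71.94), np.float64(0.28)), (np.float64(70.95), np.float64(0.06)), (np.float64(69.97), np.float64(-0.64)), (np.float64(68.97), np.float64(0.51)), (np.float64(67.96), np.float64(-0.07)), (np.float64(66.98), np.float64(-0.7)), (np.float64(66.22), np.float64(7.37))] 11.0083
```

View pics/p1.png

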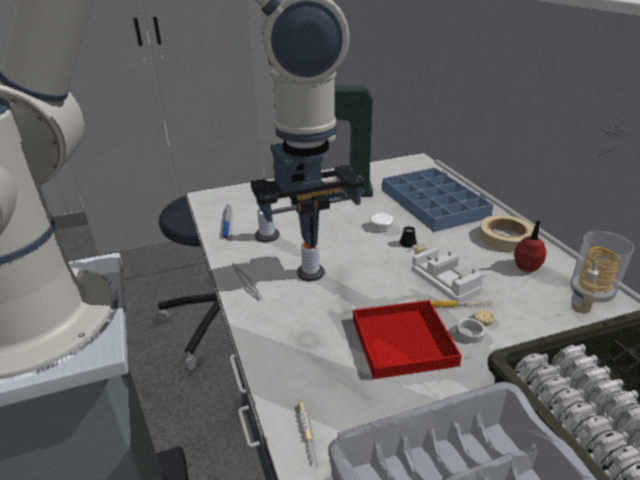

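There was no static resistance all the way down to 66.2 mm, then a hard stop, so Q behaves like the good one and is home. A spring-back unit would have shown 5 N or more by 80 mm. I'll lift, check the cap stays down, then press P with the depth limited.

Run:
```python
from h import *
R=down(0)
arm.move_l([.4824,-.0533,.13],R,feed=.15)
xy=(.4428,.1055)
arm.move_to([*xy,.11],R)
save("side","p2.png"); save("scene","p2s.png")
arm.move_l([*xy,.088],R,feed=.06); arm.sleep(.2)
b=np.mean([arm.current_force()[2] for _ in range(5)])
for z in (.085,.083,.082,.081,.080,.079,.0785):
    arm.move_l([*xy,z],R,feed=.02);arm.sleep(.1)
    print(arm.current_ee_pos()[2].round(5),(arm.current_force()[2]-b).round(2))
arm.move_l([*xy,.14],R,feed=.15)
print(arm.current_t())
i=cv2.imread
a=cv2.imread("pics/p2.png");s=cv2.imread("pics/p2s.png")
f=lambda im,x,y:cv2.resize(im[y:y+130,x:x+130],None,fx=3,fy=3,interpolation=cv2.INTER_CUBIC)
cv2.imwrite("pics/c2.png",np.hstack([f(a,230,170),f(s,210,190)]))
```

```text
0.08501 -0.41
0.08296 -0.74
0.082 0.73
0.08098 0.89
0.07998 1.23
0.07899 3.34
0.07852 3.05
16.2083
```

View pics/c2.png

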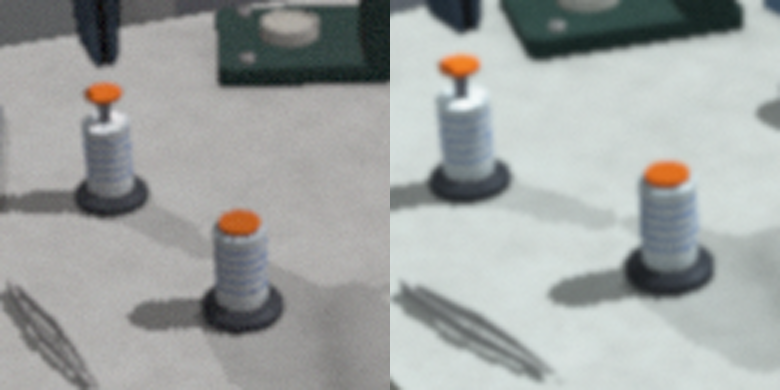

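The crops show Q's cap down on its barrel (240,222 in the side crop) and both dispensers upright. P pushed back with rising force, up to about 3 N, so P is the blocked one. I'll recheck its position, then grasp it.

Run:
```python
from h import *
R=down(0)
xy=np.array((.4428,.1055))
arm.grip(.091)
for n in("scene","side"):
    im=save(n,f"p3{n}.png")
    m=cv2.inRange(cv2.cvtColor(im,cv2.COLOR_RGB2HSV),(6,180,150),(16,255,255))
    k,l,st,c=cv2.connectedComponentsWithStats(m)
    print(n,[ray(n,c[i],.0825).round(4).tolist()for i in range(1,k) if st[i][4]>30])
arm.move_l([*xy,.030],R,feed=.12)
w=arm.grip(.0); print(arm.current_width(),arm.current_force(),arm.current_t())
save("side","p4.png")
```

```text
scene [[0.4403, 0.1001, 0.0825], [0.4637, -0.0816, 0.0825]]
side [[0.4408, 0.1037, 0.0825], [0.4731, -0.0783, 0.0825]]
0.031385753864306726 [-0.83157777  0.41414396 -0.67049937] 19.7
```

View pics/p4.png

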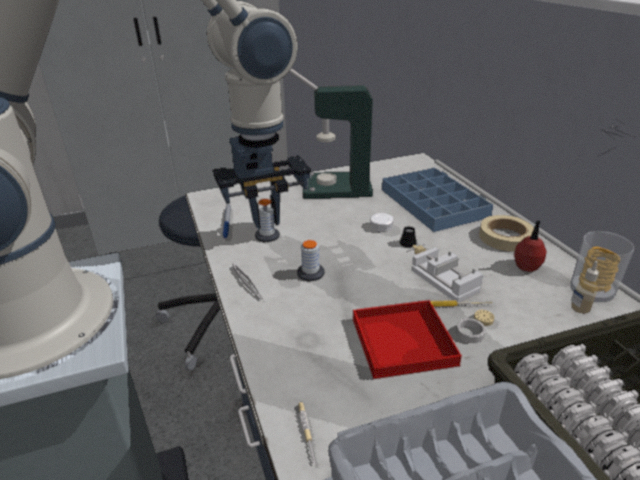

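The grip is good: width is 31.4 mm on the barrel at (265,215), and Q still stands at (311,258). Next I lift and carry it to the tray, with the foot at 0.13 m, well above Q.

Run:
```python
from h import *
R=down(0)
arm.move_l([.4428,.1055,.16],R,feed=.12); print(arm.current_width())
arm.move_l([.553,-.278,.16],R,feed=.18); print(arm.current_t(),arm.current_width())
save("side","p5.png")
arm.move_l([.553,-.278,.06],R,feed=.1)
b=arm.current_force()[2]
arm.move_l([.553,-.278,.0348],R,feed=.04);arm.sleep(.2)
print(arm.current_force()[2]-b,arm.current_ee_pos(),arm.current_t(),arm.current_width())
save("side","p6.png")
a=cv2.imread("pics/p5.png");s=cv2.imread("pics/p6.png")
f=lambda im,x,y:cv2.resize(im[y:y+200,x:x+200],None,fx=2,fy=2,interpolation=cv2.INTER_CUBIC)
cv2.imwrite("pics/c3.png",np.hstack([f(a,300,190),f(s,300,190)]))
```

```text
0.03135780986336271
23.35 0.03105618241819864
-0.7031163750046985 [ 0.55304701 -0.27804408  0.03486278] 25.5333 0.031488164648619976
```

View pics/c3.png

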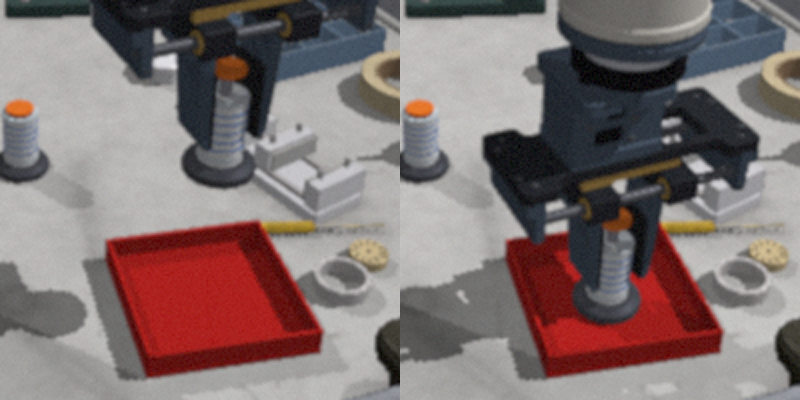

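The dispenser hangs upright over the tray centre, with its foot at (606,298) in the right crop. I'll lower until I feel contact, release and back off.

Run:
```python
from h import *
R=down(0)
b=np.mean([arm.current_force()[2] for _ in range(3)])
for z in (.0342,.0337,.0332,.0327,.0322):
    arm.move_l([.553,-.278,z],R,feed=.02);arm.sleep(.1)
    f=arm.current_force()[2]-b;print(z,round(f,2))
    if f>2.5:break
arm.grip(.07);arm.sleep(.2)
arm.move_l([.553,-.278,.16],R,feed=.12)
arm.move_to([.55,.05,.25],R);arm.sleep(.3)
print(arm.current_t())
a=save("side","p7.png");s=save("scene","p8.png")
f=lambda im,x,y:cv2.resize(im[y:y+200,x:x+200],None,fx=2,fy=2,interpolation=cv2.INTER_CUBIC)[:,:,::-1]
cv2.imwrite("pics/c4.png",np.hstack([f(a,280,190),f(s,290,190)]))
for n,im in(("side",a),("scene",s)):
    m=cv2.inRange(cv2.cvtColor(im,cv2.COLOR_RGB2HSV),(6,180,150),(16,255,255))
    k,l,st,c=cv2.connectedComponentsWithStats(m)
    print(n,[(c[i].round(1).tolist(),ray(n,c[i],.065).round(4).tolist(),ray(n,c[i],.0855).round(4).tolist())for i in range(1,k) if st[i][4]>30])
```

```text
0.0342 0.68
0.0337 8.01
30.0083
side [([309.5, 243.9], [0.4816, -0.0522, 0.065], [0.4715, -0.0829, 0.0855]), ([406.6, 299.5], [0.566, -0.2554, 0.065], [0.5522, -0.2773, 0.0855])]
scene [([301.8, 247.8], [0.4815, -0.0562, 0.065], [0.4608, -0.086, 0.0855]), ([436.5, 282.6], [0.5771, -0.2617, 0.065], [0.5518, -0.2814, 0.0855])]
```

View pics/c4.png

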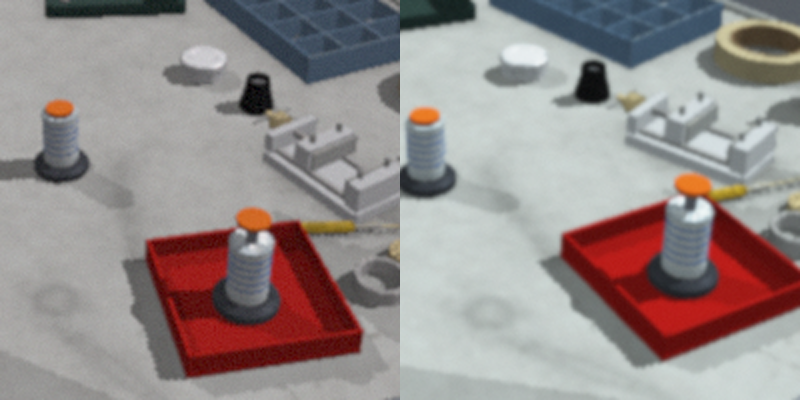

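The blocked dispenser stands upright at the tray centre with its cap up at (253,220) in the left crop. The good one is upright with its cap down at (60,108). Both views agree, so I'm handing in.

```bash
python3 -c "
from rig import arm
arm.sign_off();print(arm.current_t())"
```

```text
the job is handed in; nothing more can be done
the job is handed in; nothing more can be done
```

Both dispensers are tested and sorted, and I handed the job in just after 30 s on the robot's clock, well inside the 51 s limit.

- **Good dispenser**, at about (0.482, -0.054): no steady resistance showed until a hard stop with the finger tips at 66.2 mm. I left it standing where it was. The last pictures show it upright with the plunger down.
- **Blocked dispenser**, at about (0.443, 0.105) at first: I pressed it to 78.5 mm, about 5.5 mm down. The force rose to about 3 N, so I stopped and let go. It now stands upright in the tray at about (0.552, -0.279), within 2 mm of the tray's centre (0.553, -0.278), with the plunger sprung back up.

**What disagreed:**
- **Pause between steps:** I read forces standing still. The good plunger therefore read near 0 N instead of the 2.5 N given, and the blocked one about half the 6 N given. I told them apart by the hard stop, the rising push-back and which cap stayed down.
- **First press:** my script had no depth limit of its own on that press, only a force limit.
- **Camera views:** the two fixed cameras differed by about 4 mm on each dispenser.

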